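# Slide the food pan into the lit bay of the pass

### The job

Push the lidded steel food pan along the counter into the bay of the pass that has the amber light: it must finish squarely in that corner, its long side flat against the back rail and its end against the bay's end stop. Only push it with the fingers on its outside: do not lift or tip it and leave its knob alone. Do not disturb the sauce bottle, pepper mill, ramekin and shaker.

Things in the scene. Friction and masses are not known exactly. Their poses are not given: they have to be found in the camera images.
- pan: Loose straight-sided steel food pan with a flat steel lid (one rigid piece), 108 mm along its x, 176 mm along its y, 50 mm high to the lid's top, 0.4 to 0.85 kg. Origin: centre of its underside, on the counter. z up. Too wide to be gripped by most hands. It is pushed over the bare counter; the dark warming plates are flush with it.
- knob: Black round knob fixed in the middle of the pan's lid, 26 mm across, 21 mm high (its top is 71 mm above the counter). Origin: its foot, on the lid. To be left alone.
- station: The pass, fixed: aluminium back rail with an end stop at each end, all 30 mm high, 12 mm thick; the stops reach 90 mm from the rail towards the robot. Origin: on the counter, middle of the rail's near face. x points away from the robot, square to the rail; y along the rail, to the left. Near face x = 0; stops' inner faces y = +290 and -290 mm. Bays: the two corners, each with a flush dark plate.
- amber_light: The lit bay (left or right): amber dome on a fixed black housing behind the rail, 36 x 44 mm, 56 mm high, its middle at x = +86 mm from this origin. The origin is not the light but the point on the counter where the centre of the pan's underside lies when the pan is squarely home in this bay (54 mm before the rail, 88 mm from the end stop). Axes parallel to the station's.
- grey_light: The same for the other bay, whose dome is grey (unlit).
- sauce: Bystander: red sauce bottle, white cap, 54 mm across, 150 mm high, off one end of the pass. Origin: centre of its underside.
- mill: Bystander: dark wooden pepper mill, 52 mm across, 140 mm high, off one end of the pass. Origin: centre of its underside.
- ramekin: Bystander: white bowl-shaped ramekin, 80 mm across, 45 mm high, on the robot's side of the pass. Origin: centre of its underside.
- shaker: Bystander: steel shaker, 44 mm across, 80 mm high, on the robot's side of the pass. Origin: centre of its underside.
There are look-alikes about, which are no part of the job. Several things have the shape of the pan; the one meant has the colours described above.

How it is judged:
By the outcome, as a careful person would: the job done as asked, in the order asked, and still so for the second after the job is handed in, with the robot touching nothing.
It also fails if it takes over 61 s, if anything falls off the work surface, if the arm or the gripper's body presses on something with over 40 N, if the wrist force passes 120 N, or if a joint passes its speed limit or range.

### The arm

A 6-joint arm with a two-finger parallel gripper is mounted at the origin on the work surface. World frame = base frame: x ahead of the robot, y to its left, z up, the work surface at z = 0. Lengths are in m, angles in rad, forces in N, time in s.
With the tool pointing down it reaches from about 0.275 to 0.85 m from the base axis. Payload 5.2 kg.
Tool frame: the origin (TCP) lies on the mounting face of the last link; the fingertips stand 173 mm ahead of it and the grasp point (between the pads) lies 155 mm ahead of it (arm.tcp_to_tips is the distance from the TCP to the fingertips, in m); z points along the fingers, x is the direction in which the jaws open and shut, and the axes are right-handed (so a half turn about z gives the same grasp; the last joint's range is limited). The gripper opens to 85 mm and grips with 20 to 120 N. Pads are 22 mm wide; open, the fingers measure 114 mm over their backs; the gripper's body (76 mm by 85 mm) begins 54 mm behind the grasp point. The pads swing forward as they close: fully open they stand 13 mm farther back than shut.
Start: joints at [-1.463, 0.259, 1.535, -0, 1.348, -0.203], TCP at [0.168, -0.524, 0.405] pointing down, gripper open.
Joint ranges: [-3.14, 3.14], [-0.91, 2.08], [0.19, 2.58], [-1.22, 4.36], [0.22, 2.71], [-3.12, 3.12]. Speed limits (rad/s): [2.57, 2.57, 3.14, 3.14, 3.14, 3.14].

### API

Orientations are given as a rotation vector (axis times angle).
In Python, from station import arm gives the robot as it stands. The module is installed in compiled form; this text tells all that it offers.
- The arm moves only by the tool move_arm, never from a script. Its argument "series" is a list that holds one entry, the list of rows, each a list of 7 numbers: the shift along the tool's x, y, z in cm, then the turn, a rotation vector about the tool's x, y, z in degrees, then the finger opening in cm, from 0 to 8.54. A call has 1 to 5 rows; each row is the pose to reach, as a shift and turn from the pose commanded when the call began, along the tool's axes at that moment; what a row does not reach only later rows make up. A row lasts 1/8 s, in which the tool goes at most 62.5 mm and 10.7 degrees, less where a joint would pass 70% of its speed; a pose out of reach is approached as far as the arm can. A call with a gripper value outside its range is refused whole. The fingers move at their own pace and stop on an object; the grip force is fixed at half the most. Time passes only in rows, so rows that repeat a pose let the fingers close. It gives the time, the measured TCP pose, the force and the opening at its end, in the units of the state.
- arm.sense(): the state, without advancing time (a new reading comes with each control period).
- arm.grab_frame(name): name is "scene" or "top" or "wrist"; returns a dict with "image" (384x512x3 uint8, blue, green, red), "vfov" (degrees; the focal length in pixels is half the picture's height over the tangent of half this angle, whatever the lens; pixels are square), "cx", "cy" (the principal point, pixels), "R" (3x3) and "t" (3): a world point X has camera coordinates R X + t. Camera axes: x right, y down, z forward; pixel columns grow to the right and rows downward; lengths in m; the calibration is good to about 2 mm. A picture is of the moment at which its call begins. There is no depth.
- arm.hand_in(): hands the job in, once; it reports no verdict.
Trained networks look in a picture, given as the dict that the camera call returned (one of the last four; its "shot" number tells which), for a name from the list of things; names that differ only in an ending like _2 or _b are one class to them, and where a whole thing is asked for, a point or a joint stands for the part that bears it (a point fixed in the world has none). Each returns a list of dicts, best first, with "confidence" (0 to 1); they miss things now and then, are a little off and sometimes report something else, mostly with a low value. They report only what shows in the picture. A call takes as long as a camera call. They do not tell look-alikes from the thing itself.
- arm.search_frame(picture, thing): "rect" ([left, top, right, bottom] in pixels, round what is visible of it).
- arm.mark_of(picture, thing): "point" ([column, row] in pixels: a listed point, or the origin of a listed thing).
The state is a dict: "clock": time; "joint_pos": joint angles; "qd": joint speeds; "tau": joint torques, N m; "tcp_pos": TCP position; "ee_rot": TCP orientation; "wrist_force": force on the tool from outside, world axes, zero at the start; "ft_torque": the same for the moment, N m; "finger_gap": finger opening in m.
Only numpy, scipy, OpenCV 4.12 (cv2) and the standard library are available. Lean on these libraries where they do the work, as an engineer would, in place of code of your own. Each camera call takes 0.05 s, during which the arm holds its last target.

## Working session

There is one attempt and no reset: what is moved stays moved. The work goes in short steps, Python scripts to look and compute and a tool call to move; the robot and the scene stay as the last step left them, time stands still between calls to the robot, and variables do not carry over. Pictures are saved under pics/ and viewed, and the job is handed in when it is done.

Besides the shell and the picture viewer there is one more tool, called after "Emit:" in YAML: its name, and indented under it one key for each argument. move_arm: Moves the arm, as the interface text tells. Its arguments: {"type":"object","properties":{"series":{"type":"array","items":{"type":"array","items":{"type":"array","items":{"type":"number"}}}}},"required":["series"]}

```bash
mkdir -p pics
cat > h.py <<'E'
import numpy as np, cv2
from station import arm
from scipy.spatial.transform import Rotation as Rn
def ray(p,uv):
    f=p["image"].shape[0]/2/np.tan(np.radians(p["vfov"])/2)
    d=np.array([(uv[0]-p["cx"])/f,(uv[1]-p["cy"])/f,1.0])
    R=np.array(p["R"]);t=np.array(p["t"])
    return -R.T@t, R.T@d
def atz(p,uv,z):
    o,d=ray(p,uv); return o+d*(z-o[2])/d[2]
def proj(p,X):
    f=p["image"].shape[0]/2/np.tan(np.radians(p["vfov"])/2)
    c=np.array(p["R"])@np.array(X)+np.array(p["t"])
    return np.array([p["cx"]+f*c[0]/c[2],p["cy"]+f*c[1]/c[2]])
E
python3 - <<'E'
from h import *
s=arm.sense();print({k:np.round(v,3).tolist() for k,v in s.items()})
for n in["scene","top"]:
    p=arm.grab_frame(n);cv2.imwrite(f"pics/{n}0.png",p["image"])
    print(n,p["vfov"],p["cx"],p["cy"],np.round(ray(p,(p["cx"],p["cy"])),3).tolist())
    for k in["pan","knob","station","amber_light","grey_light","sauce","mill","ramekin","shaker"]:
        m=arm.mark_of(p,k)
        print(k,[(np.round(a["point"]).tolist(),round(a["confidence"],2),np.round(atz(p,a["point"],0.05 if k=="knob" else 0)[:2],3).tolist()) for a in m[:4]])
E
```

```text
{'clock': 0.0, 'joint_pos': [-1.463, 0.259, 1.536, -0.0, 1.348, -0.203], 'qd': [0.0, -0.0, -0.001, 0.001, -0.001, -0.002], 'tau': [-0.002, -44.604, -29.058, -0.0, 0.012, 0.0], 'tcp_pos': [0.168, -0.523, 0.404], 'ee_rot': [-2.537, 1.85, 0.002], 'wrist_force': [-0.498, -0.312, 0.217], 'ft_torque': [0.049, -0.015, 0.004], 'finger_gap': 0.085}
scene 56.918265397115675 255.45532222702263 187.59166687538539 [[1.263, 0.056, 0.839], [-0.668, -0.04, -0.743]]
pan [([203.0, 141.0], 0.82, [0.293, -0.191]), ([278.0, 154.0], 0.76, [0.344, 0.08]), ([270.0, 287.0], 0.67, [0.848, 0.067]), ([236.0, 196.0], 0.62, [0.547, -0.046])]
knob [([280.0, 145.0], 0.57, [0.355, 0.087]), ([274.0, 278.0], 0.57, [0.846, 0.075]), ([234.0, 191.0], 0.55, [0.571, -0.049]), ([206.0, 131.0], 0.55, [0.299, -0.173])]
station [([240.0, 232.0], 0.59, [0.684, -0.023])]
amber_light [([172.0, 219.0], 0.72, [0.648, -0.227]), ([236.0, 192.0], 0.45, [0.529, -0.049])]
grey_light [([310.0, 221.0], 0.6, [0.633, 0.18])]
sauce [([385.0, 206.0], 0.78, [0.563, 0.408])]
mill [([122.0, 192.0], 0.56, [0.551, -0.408])]
ramekin [([348.0, 183.0
[... 159 characters left out ...]
12, 0.02, -0.977]]
pan [([226.0, 266.0], 0.92, [0.339, 0.083]), ([248.0, 115.0], 0.88, [0.853, 0.072]), ([313.0, 292.0], 0.68, [0.287, -0.195]), ([271.0, 197.0], 0.59, [0.575, -0.034])]
knob [([224.0, 260.0], 0.62, [0.356, 0.087]), ([274.0, 195.0], 0.45, [0.572, -0.041]), ([246.0, 112.0], 0.42, [0.84, 0.078]), ([315.0, 294.0], 0.37, [0.285, -0.192])]
station [([269.0, 163.0], 0.59, [0.689, -0.015])]
amber_light [([384.0, 223.0], 0.6, [0.53, -0.409])]
grey_light []
sauce [([142.0, 186.0], 0.87, [0.564, 0.393])]
mill [([386.0, 222.0], 0.62, [0.532, -0.414])]
ramekin [([164.0, 225.0], 0.78, [0.443, 0.301])]
shaker [([385.0, 222.0], 0.65, [0.531, -0.41]), ([352.0, 244.0], 0.53, [0.449, -0.307])]
```

View pics/scene0.png

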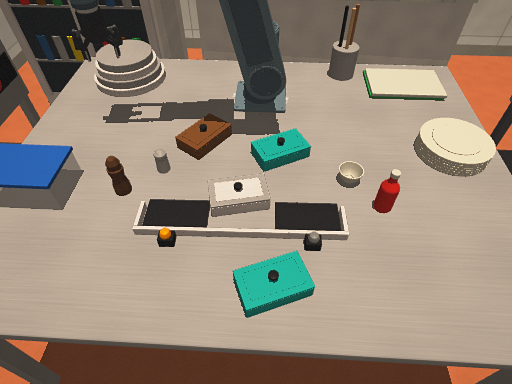

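View pics/top0.png

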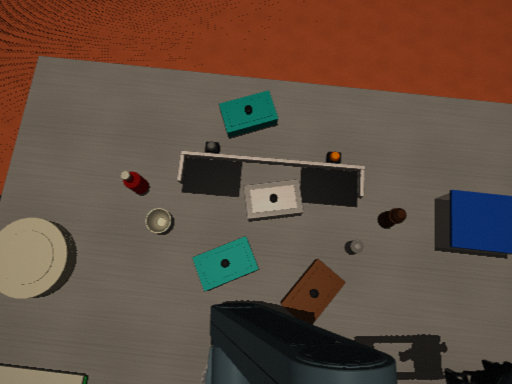

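Run:
```python
import cv2
a=cv2.imread("pics/top0.png")[130:230,170:380];cv2.imwrite("pics/top0c.png",cv2.resize(a,None,fx=3.8,fy=3.8,interpolation=cv2.INTER_CUBIC))
a=cv2.imread("pics/scene0.png")[165:255,125:355];cv2.imwrite("pics/scene0c.png",cv2.resize(a,None,fx=3.4,fy=3.4,interpolation=cv2.INTER_CUBIC))
```

```text
(no output)
```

View pics/top0c.png

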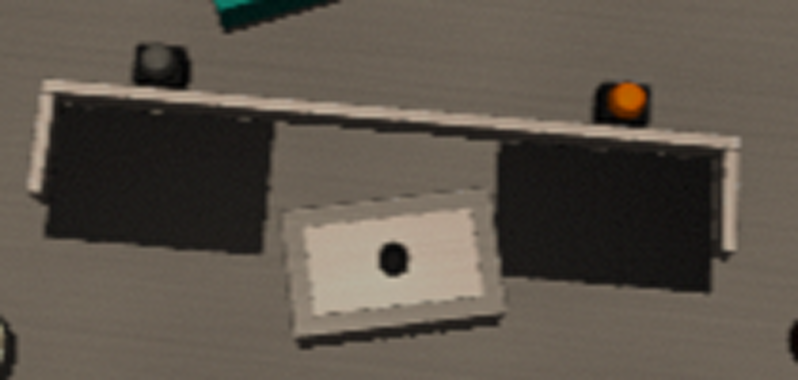

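View pics/scene0c.png

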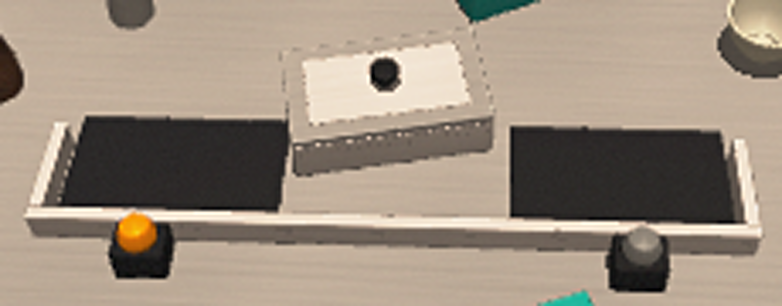

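```bash
cat > m.py <<'E'
from h import *
def rep(p,off,sc,pts):
    for n,(u,v,z) in pts.items():
        print(n,np.round(atz(p,(u/sc+off[0]-0.0,v/sc+off[1]),z)[:2],4))
E
python3 - <<'E'
from m import *
p=arm.grab_frame("top")
rep(p,(170,130),3.8,{"railL":(57,93,.03),"railR":(721,147,.03),"stopRend":(721,250,.03),"stopLend":(42,193,.03),"panFL":(283,212,.05),"panFR":(488,187,.05),"panNR":(506,313,.05),"panNL":(296,337,.05)})
p=arm.grab_frame("scene")
rep(p,(125,165),3.4,{"railR near top":(58,208,.03),"railL":(738,224,.03),"stopRend in":(71,123,.03),"stopLend":(735,141,.03),"panNL":(474,27,.05),"panNR":(281,57,.05),"panFR":(293,143,.05),"panFL":(493,116,.05)})
E
```

```text
railL [0.6789 0.261 ]
railR [ 0.6931 -0.3123]
stopRend [ 0.6029 -0.3166]
stopLend [0.5895 0.2603]
panFL [0.5909 0.0535]
panFR [ 0.6309 -0.1146]
panNR [ 0.5264 -0.1382]
panNL [0.488  0.0308]
railR near top [ 0.6984 -0.296 ]
railL [0.6833 0.2614]
stopRend in [ 0.6079 -0.3094]
stopLend [0.596 0.268]
panNL [0.4906 0.0383]
panNR [ 0.5377 -0.1327]
panFR [ 0.6353 -0.1081]
panFL [0.5963 0.0588]
```

```bash
cat > go.py <<'E'
from h import *
import sys
def go(pos,yaw_x):  # yaw_x: world heading (deg) of tool x, mod 180; tool z down
    s=arm.sense();R0=Rn.from_rotvec(s["ee_rot"]).as_matrix()
    print("tcp",np.round(s["tcp_pos"],4),"toolx heading",np.round(np.degrees(np.arctan2(R0[1,0],R0[0,0])),2),"F",np.round(s["wrist_force"],1),"t",round(s["clock"],2),"gap",round(s["finger_gap"],4))
    for k in (0,180):
        a=np.radians(yaw_x+k);x=np.array([np.cos(a),np.sin(a),0]);z=np.array([0,0,-1.]);R1=np.c_[x,np.cross(z,x),z]
        print(" shift cm",np.round(R0.T@(np.array(pos)-s["tcp_pos"])*100,2)," rot deg",np.round(np.degrees(Rn.from_matrix(R0.T@R1).as_rotvec()),2))
if __name__=="__main__":
    a=list(map(float,sys.argv[1:]));go(a[:3],a[3])
E
python3 go.py .42 -.05 .36 91.4; python3 -c "from station import arm;print(arm.tcp_to_tips)"
```

```text
tcp [ 0.1682 -0.5236  0.4047] toolx heading -72.19 F [0.6 0.1 0.6] t 1.1 gap 0.0852
 shift cm [-37.39 -38.45   4.47]  rot deg [  -0.     -0.   -163.59]
 shift cm [-37.39 -38.45   4.47]  rot deg [-0.    0.   16.41]
0.1734
```

Emit:
move_arm:
  series:
    - [[-4.1, -4.3, 0.5, 0, 0, 4, 8.5], [-8.2, -8.6, 1, 0, 0, 8, 8.5], [-12.3, -12.9, 1.5, 0, 0, 12, 8.5], [-16.4, -17.2, 2, 0, 0, 16.4, 8.5], [-20.5, -21.5, 2.5, 0, 0, 16.4, 8.5]]

```text
clock: 1.72
tcp_pos: [0.3107, -0.261, 0.3798]
ee_rot: [-2.247, 2.196, -0.002]
wrist_force: [0.6, 0.2, 0.5]
finger_gap: 0.0851
```

```bash
python3 go.py .42 -.05 .36 91.4
```

```text
tcp [ 0.3107 -0.261   0.3798] toolx heading -88.68 F [0.6 0.2 0.5] t 1.73 gap 0.0851
 shift cm [-20.85 -11.41   1.98]  rot deg [-7.0000e-02  7.0000e-02  1.7992e+02]
 shift cm [-20.85 -11.41   1.98]  rot deg [-0.04 -0.04 -0.08]
```

Emit:
move_arm:
  series:
    - [[-5.2, -2.8, 0, 0, 0, 0, 8.5], [-10.4, -5.6, 0, 0, 0, 0, 8.5], [-15.6, -8.4, 0, 0, 0, 0, 8.5], [-20.8, -11.4, 0, 0, 0, 0, 8.5], [-20.8, -11.4, 0, 0, 0, 0, 8.5]]

```text
clock: 2.35
tcp_pos: [0.42, -0.0482, 0.3799]
ee_rot: [-2.256, 2.184, -0.0]
wrist_force: [-1.2, -1.1, 0.4]
finger_gap: 0.0846
```

Run:
```python
from h import *
s=arm.sense();print(np.round(s["tcp_pos"],4))
p=arm.grab_frame("wrist");cv2.imwrite("pics/w1.png",cv2.resize(p["image"],(800,600),interpolation=cv2.INTER_CUBIC))
print(np.round(ray(p,(p["cx"],p["cy"])),3).tolist())
import pickle;pickle.dump(p,open("w1.pkl","wb"))
```

```text
[ 0.42   -0.0482  0.3799]
[[0.489, -0.048, 0.349], [-0.271, -0.007, -0.962]]
```

View pics/w1.png

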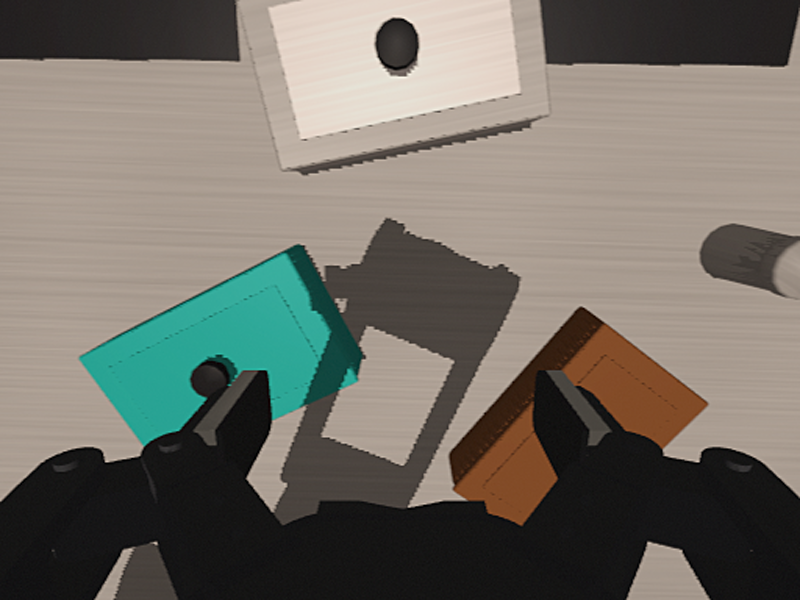

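Run:
```python
from h import *
import pickle;p=pickle.load(open("w1.pkl","rb"))
for n,u,v,z in[("NL",282,170,.05),("NR",550,115,.05),("knobtop",397,40,.071),("plateRnear-left",548,64,0),("plateRnear-right",787,66,0),("plateL near right",238,61,0)]:
    print(n,np.round(atz(p,(u*512/800,v*384/600),z),4))
```

```text
NL [0.4894 0.0301 0.05  ]
NR [ 0.5277 -0.1391  0.05  ]
knobtop [ 0.5613 -0.0426  0.071 ]
plateRnear-left [ 0.5676 -0.1489  0.    ]
plateRnear-right [ 0.5715 -0.3188  0.    ]
plateL near right [0.5628 0.0712 0.    ]
```

Emit:
move_arm:
  series:
    - [[0, -2.5, 4.5, 0, 0, 0, 8.5], [0, -2.5, 9.5, 0, 0, 0, 8.5], [0, -2.5, 14.5, 0, 0, 0, 8.5], [0, -2.5, 19, 0, 0, 0, 8.5], [0, -2.5, 19, 0, 0, 0, 8.5]]

```text
clock: 3.02
tcp_pos: [0.4422, -0.0524, 0.1873]
ee_rot: [2.243, -2.194, -0.011]
wrist_force: [-0.8, 0.3, 1.0]
finger_gap: 0.0849
```

```bash
cat > shot.py <<'E'
from h import *
import sys
n=sys.argv[2];p=arm.grab_frame(sys.argv[1])
x0,y0,x1,y1=map(int,sys.argv[3:7]);k=800/(x1-x0);k=min(k,600/(y1-y0))
cv2.imwrite(f"pics/{n}.png",cv2.resize(p["image"][y0:y1,x0:x1],None,fx=k,fy=k,interpolation=cv2.INTER_CUBIC))
import pickle;pickle.dump((p,x0,y0,k),open(n+".pkl","wb"));print("k",k)
E
python3 shot.py wrist w2 0 0 512 384; python3 shot.py scene s2 120 110 360 260
```

```text
k 1.5625
k 3.3333333333333335
```

View pics/w2.png

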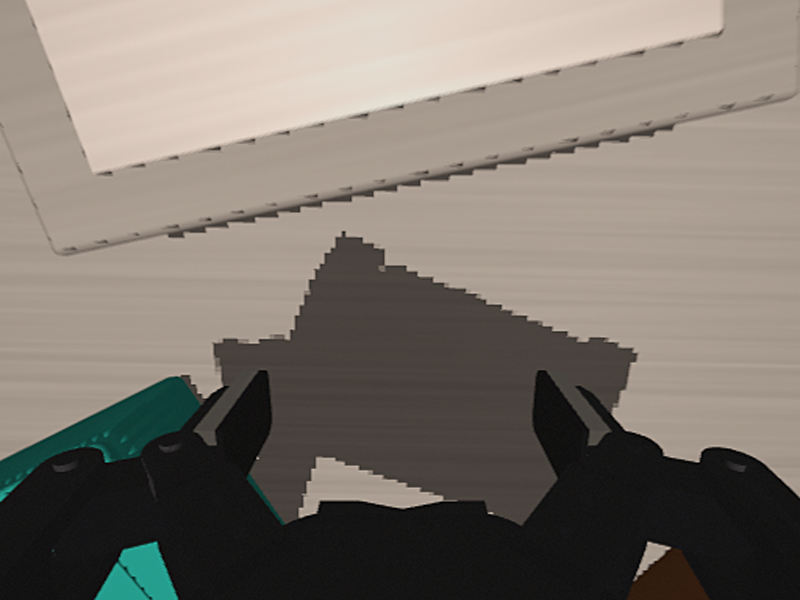

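View pics/s2.png

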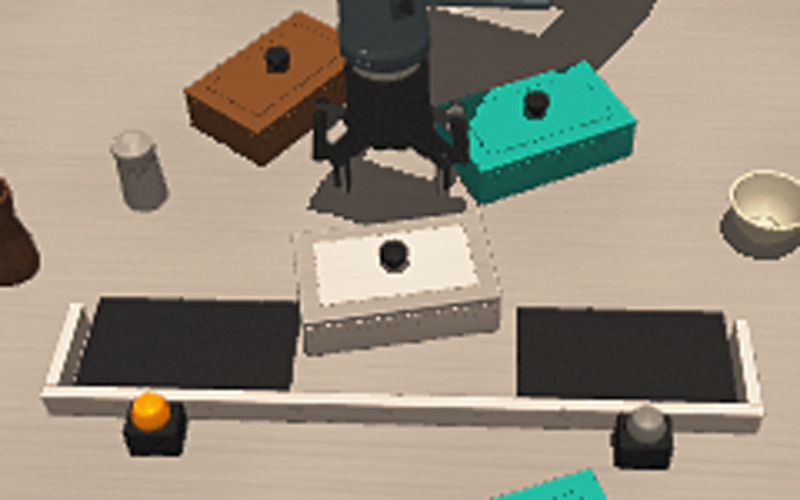

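Emit:
move_arm:
  series:
    - [[0, -1.5, 0, 0, 0, 0, 8.5], [0, -3, 0, 0, 0, 0, 8.5], [0, -4, 0, 0, 0, 0, 8.5], [0, -5, 0, 0, 0, 0, 8.5], [0, -6, 0, 0, 0, 0, 8.5]]

```text
clock: 3.75
tcp_pos: [0.5022, -0.0487, 0.1892]
ee_rot: [2.248, -2.189, -0.011]
wrist_force: [-9.0, 2.0, 5.6]
finger_gap: 0.0853
```

```bash
python3 shot.py wrist w3 0 0 512 384; python3 go.py .557 -.055 .188 91.4
```

```text
k 1.5625
tcp [ 0.5039 -0.0489  0.1893] toolx heading -88.51 F [-1.1  0.5 -0.6] t 3.8 gap 0.0849
 shift cm [ 0.75 -5.3   0.11]  rot deg [-1.5000e-01  3.9000e-01 -1.7991e+02]
 shift cm [ 0.75 -5.3   0.11]  rot deg [0.25 0.09 0.09]
```

View pics/w3.png

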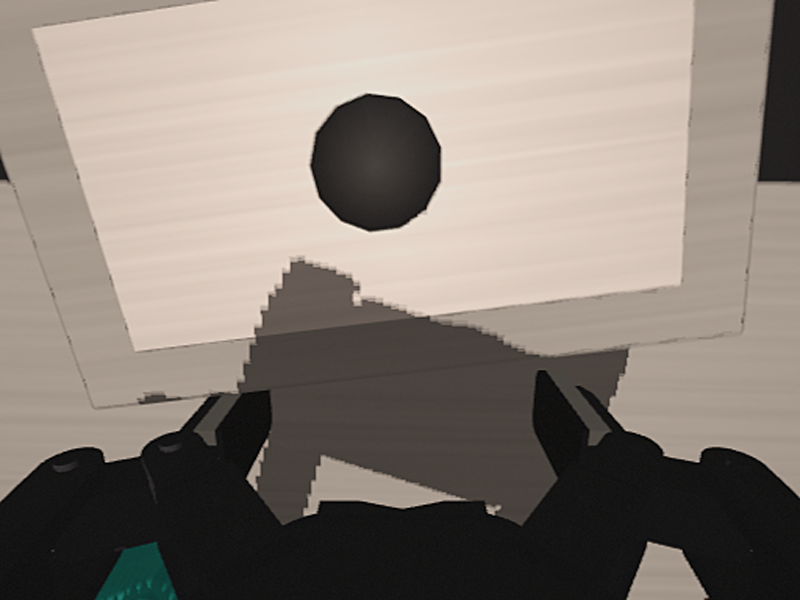

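Emit:
move_arm:
  series:
    - [[0, -1, 0, 0, 0, 0, 8.5], [0, -2, 0, 0, 0, 0, 8.5], [0, -3, 0, 0, 0, 0, 8.5], [0, -4, 0, 0, 0, 0, 8.5], [0, -5, 0, 0, 0, 0, 8.5]]

```text
clock: 4.42
tcp_pos: [0.5529, -0.048, 0.1891]
ee_rot: [2.247, -2.191, -0.008]
wrist_force: [-7.0, 0.1, 3.3]
finger_gap: 0.085
```

```bash
python3 shot.py wrist w4 0 0 512 384; python3 shot.py top t4 170 130 380 230;  python3 go.py .557 -.055 .188 91.4
```

```text
k 1.5625
k 3.8095238095238093
tcp [ 0.5543 -0.0482  0.1893] toolx heading -88.55 F [-1.2  1.4 -0.4] t 4.53 gap 0.0852
 shift cm [ 0.68 -0.26  0.13]  rot deg [-5.0000e-02  1.4000e-01 -1.7995e+02]
 shift cm [ 0.68 -0.26  0.13]  rot deg [0.09 0.03 0.05]
```

View pics/w4.png

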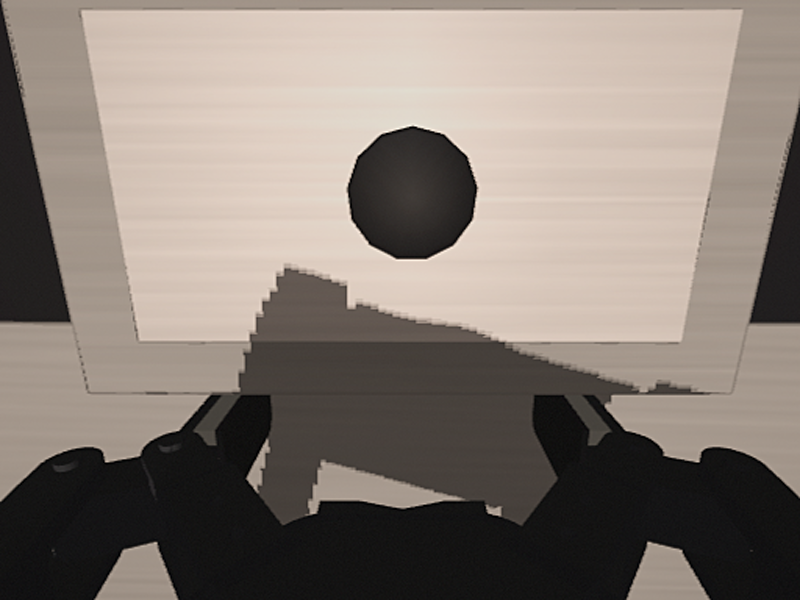

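View pics/t4.png

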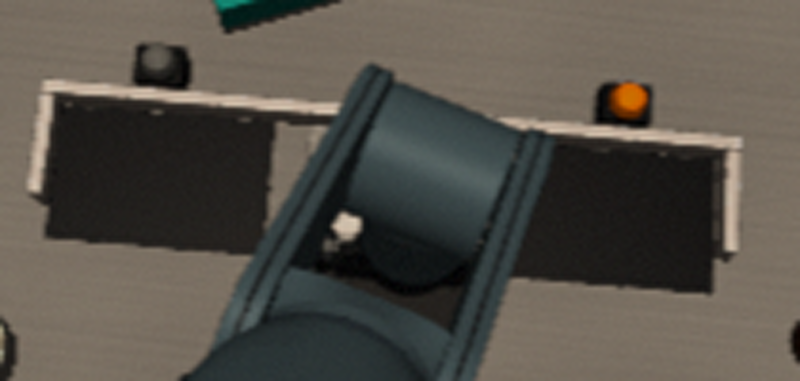

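```bash
cat > px.py <<'E'
from h import *
import pickle,sys
p,x0,y0,k=pickle.load(open(sys.argv[1]+".pkl","rb"))
for a in sys.argv[2:]:
    u,v,z=map(float,a.split(","));print(a,np.round(atz(p,(u/k+x0,v/k+y0),z),4))
E
python3 px.py w4 88,393,.05 733,393,.05 412,190,.071 72,322,0 752,323,0; python3 shot.py scene s4 120 110 360 260
```

```text
88,393,.05 [0.5624 0.0355 0.05  ]
733,393,.05 [ 0.5667 -0.1383  0.05  ]
412,190,.071 [ 0.6186 -0.0498  0.071 ]
72,322,0 [0.5644 0.0751 0.    ]
752,323,0 [ 0.5703 -0.1805 -0.    ]
k 3.3333333333333335
```

View pics/s4.png

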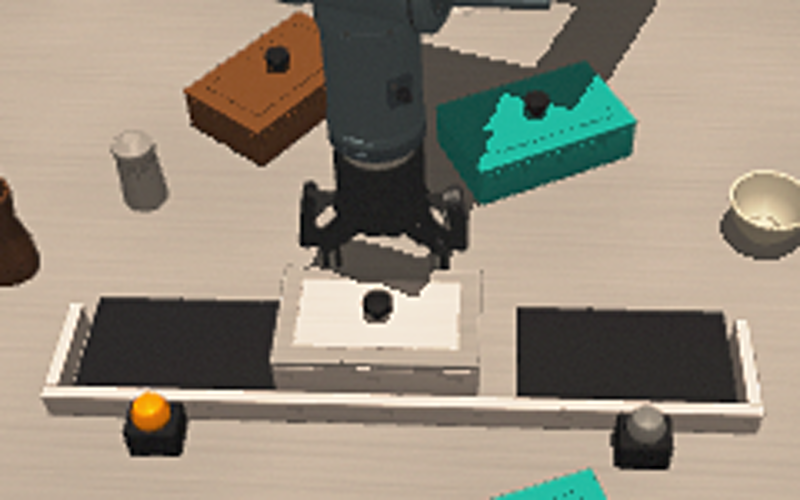

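```bash
python3 go.py .622 .085 .29 1.4; python3 -c "
from station import arm;print(arm.sense()['joint_pos'])"
```

```text
tcp [ 0.5541 -0.0483  0.1893] toolx heading -88.56 F [-2.   0.5  0.3] t 4.58 gap 0.0847
 shift cm [-13.15  -7.11 -10.07]  rot deg [ 2.000e-02  6.000e-02 -8.996e+01]
 shift cm [-13.15  -7.11 -10.07]  rot deg [ 6.000e-02 -2.000e-02  9.004e+01]
[-2.87436422e-01  5.02947661e-01  1.76561904e+00  1.04139524e-04
  8.74005205e-01  1.25809257e+00]
```

Emit:
move_arm:
  series:
    - [[0, 1.5, 0, 0, 0, 0, 8.5], [0, 1.5, -5, 0, 0, 0, 6], [0, 1.5, -10, 0, 0, 0, 6], [-4, 0, -10, 0, 0, -10, 6], [-8, -2, -10, 0, 0, -20, 6]]

```text
clock: 5.2
tcp_pos: [0.5728, 0.0322, 0.2914]
ee_rot: [-2.598, 1.764, -0.006]
wrist_force: [-0.4, -0.7, -0.1]
finger_gap: 0.0601
```

```bash
python3 go.py .622 .085 .29 1.4
```

```text
tcp [0.5728 0.0322 0.2914] toolx heading -68.36 F [-0.4 -0.7 -0.1] t 5.2 gap 0.0601
 shift cm [-3.09 -6.52  0.15]  rot deg [ -0.1   -0.22 -69.76]
 shift cm [-3.09 -6.52  0.15]  rot deg [-2.4000e-01  1.1000e-01  1.1024e+02]
```

Emit:
move_arm:
  series:
    - [[-1, -2, 0, 0, 0, -10, 6], [-2, -4, 0, 0, 0, -20, 6], [-3.1, -6.5, 0, 0, 0, -30, 6], [-3.1, -6.5, 0, 0, 0, -40, 6], [-3.1, -6.5, 0, 0, 0, -50, 6]]

```text
clock: 5.82
tcp_pos: [0.6217, 0.0849, 0.2898]
ee_rot: [-3.102, 0.497, -0.002]
wrist_force: [-0.2, -0.1, -0.3]
finger_gap: 0.0601
```

```bash
python3 go.py .622 .085 .191 1.4
```

```text
tcp [0.6217 0.0849 0.2898] toolx heading -18.21 F [-0.2 -0.1 -0.3] t 5.83 gap 0.0601
 shift cm [ 0.01 -0.01  9.88]  rot deg [-1.000e-02 -7.000e-02 -1.961e+01]
 shift cm [ 0.01 -0.01  9.88]  rot deg [-1.0000e-01  1.0000e-02  1.6039e+02]
```

Emit:
move_arm:
  series:
    - [[0, 0, 0, 0, 0, -10, 6], [0, 0, 1, 0, 0, -19.6, 6], [0, 0, 5, 0, 0, -19.6, 6], [0, 0, 9.9, 0, 0, -19.6, 6], [0, 0, 9.9, 0, 0, -19.6, 6]]

```text
clock: 6.45
tcp_pos: [0.6195, 0.0845, 0.1871]
ee_rot: [-3.141, -0.028, 0.012]
wrist_force: [0.4, 0.2, -0.1]
finger_gap: 0.06
```

```bash
python3 go.py .622 .055 .191 1.4;python3 shot.py scene s5 120 110 360 260; python3 shot.py wrist w5 0 0 512 384
```

```text
tcp [0.6195 0.0845 0.1871] toolx heading 1.01 F [ 0.4  0.2 -0.1] t 6.45 gap 0.06
 shift cm [ 0.2   2.95 -0.39]  rot deg [-0.03  0.45 -0.39]
 shift cm [ 0.2   2.95 -0.39]  rot deg [7.1000e-01 5.0000e-02 1.7961e+02]
k 3.3333333333333335
k 1.5625
```

View pics/s5.png

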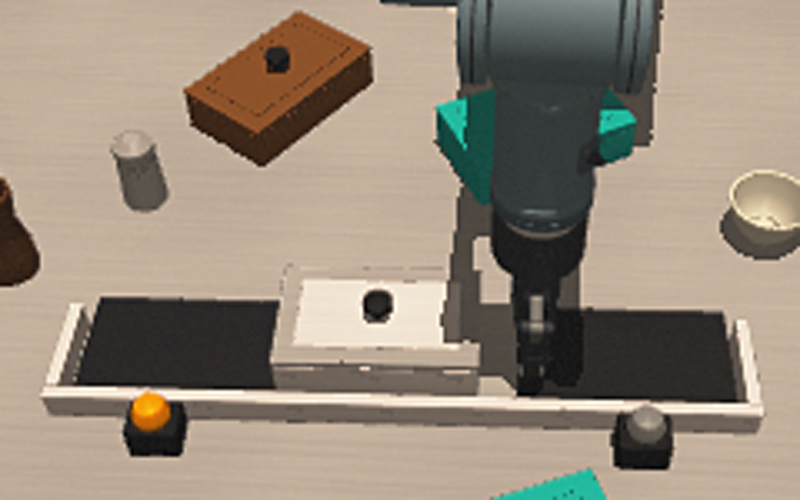

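View pics/w5.png

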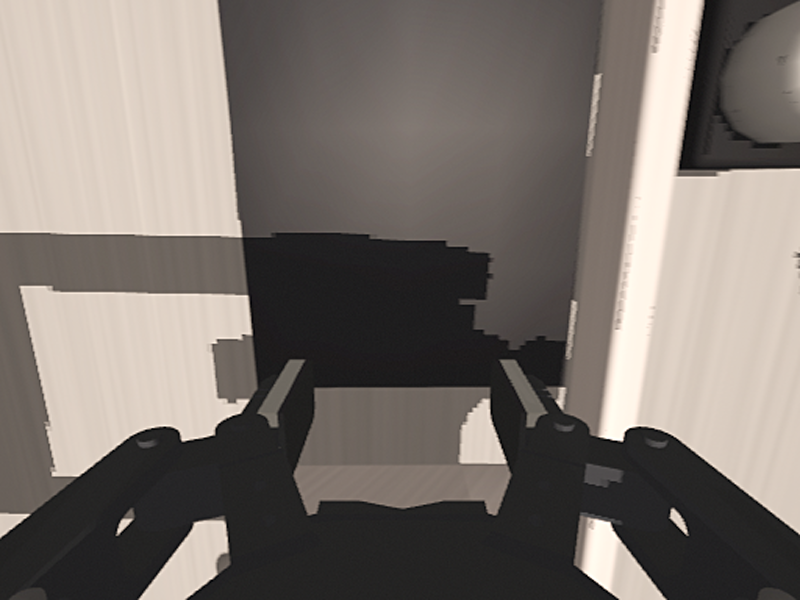

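Emit:
move_arm:
  series:
    - [[0.1, 1.5, -0.3, 0, 0, -0.4, 6], [0.1, 3, -0.3, 0, 0, -0.4, 6], [0.1, 4, -0.3, 0, 0, -0.4, 6], [0.1, 5, -0.3, 0, 0, -0.4, 6], [0.1, 6.2, -0.3, 0, 0, -0.4, 6]]

```text
clock: 7.18
tcp_pos: [0.624, 0.0231, 0.196]
ee_rot: [-3.138, -0.037, -0.006]
wrist_force: [-0.5, 10.4, 6.8]
finger_gap: 0.0598
```

```bash
python3 go.py .626 -.105 .191 1.4;python3 shot.py scene s6 120 110 360 260
```

```text
tcp [0.624  0.0231 0.196 ] toolx heading 1.35 F [-0.5 10.4  6.8] t 7.17 gap 0.0598
 shift cm [-0.1  12.81  0.46]  rot deg [-0.18 -0.22 -0.05]
 shift cm [-0.1  12.81  0.46]  rot deg [ -0.34   0.28 179.95]
k 3.3333333333333335
```

View pics/s6.png

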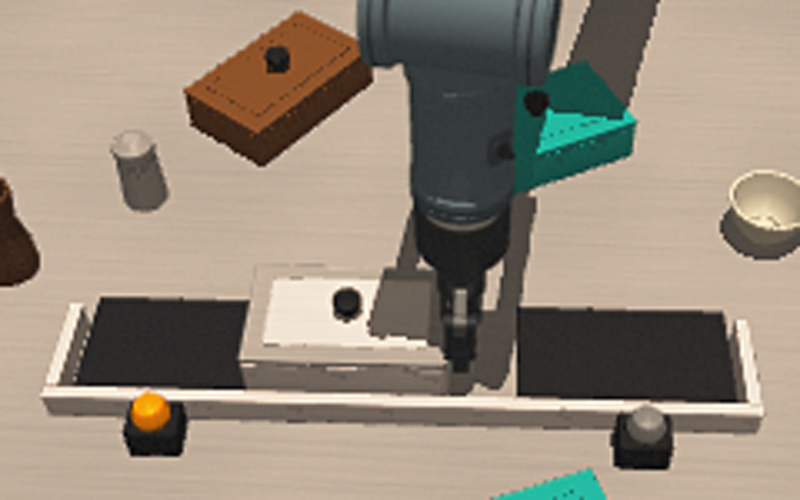

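Pushing squarely. Continue.

Emit:
move_arm:
  series:
    - [[0, 1.2, 0.3, 0, 0, 0, 6], [0, 2.4, 0.3, 0, 0, 0, 6], [0, 3.6, 0.3, 0, 0, 0, 6], [0, 4.8, 0.3, 0, 0, 0, 6], [0, 6, 0.3, 0, 0, 0, 6]]

```text
clock: 7.85
tcp_pos: [0.6252, -0.0369, 0.1928]
ee_rot: [-3.139, -0.037, -0.005]
wrist_force: [-0.2, 10.6, 6.9]
finger_gap: 0.0602
```

Emit:
move_arm:
  series:
    - [[0, 1.2, 0, 0, 0, 0, 6], [0, 2.4, 0, 0, 0, 0, 6], [0, 3.6, 0, 0, 0, 0, 6], [0, 4.8, 0, 0, 0, 0, 6], [0, 6, 0, 0, 0, 0, 6]]

```text
clock: 8.48
tcp_pos: [0.6266, -0.0968, 0.1928]
ee_rot: [-3.138, -0.037, -0.004]
wrist_force: [1.3, 10.9, 7.9]
finger_gap: 0.06
```

```bash
python3 go.py .626 -.125 .191 1.4;python3 shot.py scene s7 120 110 360 260
```

```text
tcp [ 0.6266 -0.0968  0.1928] toolx heading 1.35 F [ 1.3 10.9  7.9] t 8.47 gap 0.06
 shift cm [-0.12  2.82  0.17]  rot deg [-0.17 -0.14 -0.05]
 shift cm [-0.12  2.82  0.17]  rot deg [ -0.23   0.26 179.95]
k 3.3333333333333335
```

View pics/s7.png

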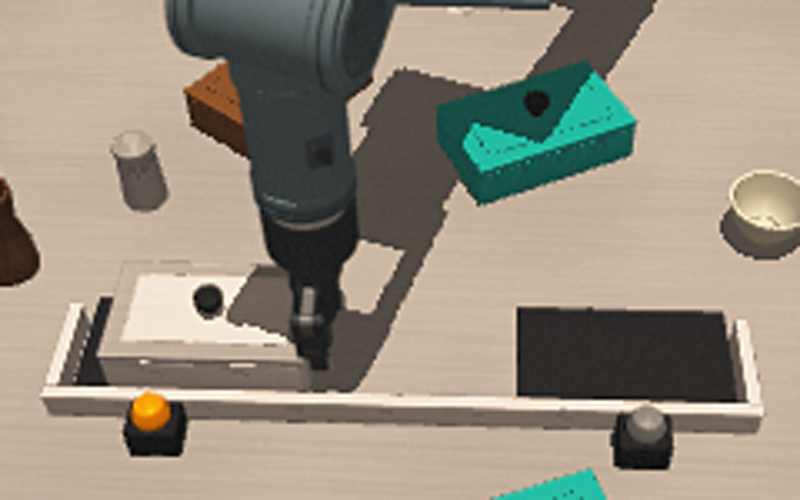

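Emit:
move_arm:
  series:
    - [[0, 0.8, 0, 0, 0, 0, 6], [0, 1.4, 0, 0, 0, 0, 6], [0, 1.8, 0, 0, 0, 0, 6], [0, 2.2, 0, 0, 0, 0, 6], [0, 2.2, 0, 0, 0, 0, 6]]

```text
clock: 9.15
tcp_pos: [0.6271, -0.119, 0.1926]
ee_rot: [-3.139, -0.037, -0.004]
wrist_force: [0.7, 8.6, 5.9]
finger_gap: 0.0602
```

Emit:
move_arm:
  series:
    - [[0, 0.2, 0, 0, 0, 0, 6], [0, 0.4, 0, 0, 0, 0, 6]]

```text
clock: 9.4
tcp_pos: [0.6271, -0.1224, 0.1927]
ee_rot: [-3.138, -0.037, -0.003]
wrist_force: [0.1, 11.2, 6.7]
finger_gap: 0.06
```

```bash
python3 shot.py scene s8 120 160 240 235
```

```text
k 6.666666666666667
```

View pics/s8.png

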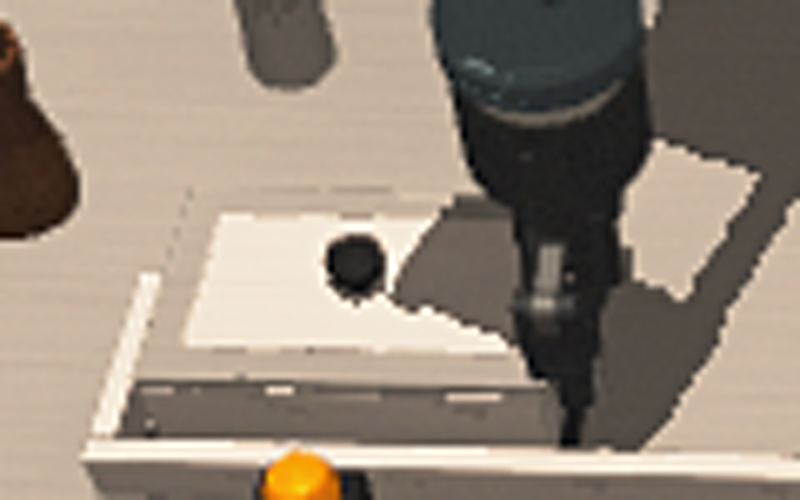

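Emit:
move_arm:
  series:
    - [[0, 0.2, 0, 0, 0, 0, 6], [0, 0.4, 0, 0, 0, 0, 6]]

```text
clock: 9.7
tcp_pos: [0.6272, -0.1264, 0.1926]
ee_rot: [-3.138, -0.037, -0.003]
wrist_force: [0.4, 11.0, 7.3]
finger_gap: 0.06
```

Emit:
move_arm:
  series:
    - [[0, 0.15, 0, 0, 0, 0, 6], [0, 0.3, 0, 0, 0, 0, 6]]

```text
clock: 9.95
tcp_pos: [0.6272, -0.1292, 0.1926]
ee_rot: [-3.138, -0.037, -0.003]
wrist_force: [1.0, 15.9, 8.9]
finger_gap: 0.06
```

Emit:
move_arm:
  series:
    - [[0, 0.1, 0, 0, 0, 0, 6], [0, 0.2, 0, 0, 0, 0, 6]]

```text
clock: 10.2
tcp_pos: [0.6273, -0.1297, 0.1927]
ee_rot: [-3.135, -0.037, -0.003]
wrist_force: [1.1, 20.1, 10.1]
finger_gap: 0.06
```

```bash
python3 shot.py scene s9 120 160 240 235
```

```text
k 6.666666666666667
```

View pics/s9.png

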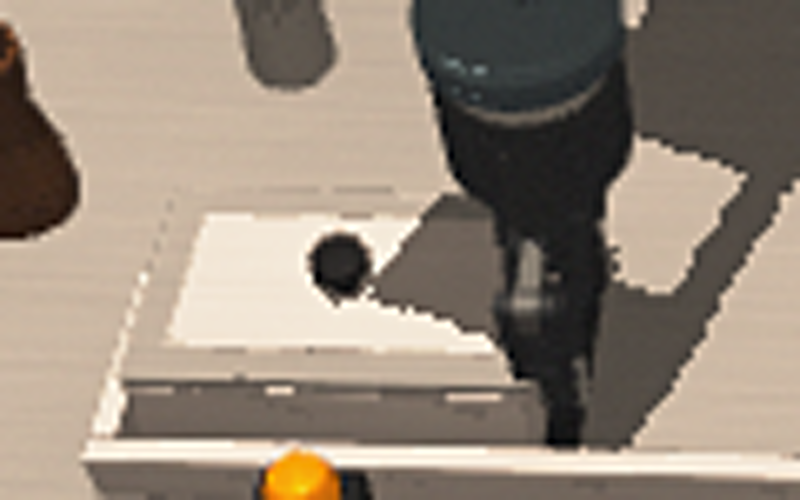

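Emit:
move_arm:
  series:
    - [[0, -1, 0, 0, 0, 0, 6], [0, -2.5, -1, 0, 0, 0, 6], [0, -2.5, -5.5, 0, 0, 0, 8.5], [0, -2.5, -10, 0, 0, 0, 8.5], [-3, -2, -10, 0, 0, 10, 8.5]]

```text
clock: 10.88
tcp_pos: [0.5989, -0.1137, 0.2962]
ee_rot: [3.129, -0.24, 0.017]
wrist_force: [-0.6, -0.1, -0.3]
finger_gap: 0.0852
```

```bash
python3 go.py .54 -.215 .29 91.4
```

```text
tcp [ 0.5989 -0.1137  0.2962] toolx heading -8.76 F [-0.6 -0.1 -0.3] t 10.88 gap 0.0852
 shift cm [-4.29 10.91  0.6 ]  rot deg [   0.67   -0.34 -100.16]
 shift cm [-4.29 10.91  0.6 ]  rot deg [-0.32 -0.63 79.84]
```

Emit:
move_arm:
  series:
    - [[-2, 3, 0, 0, 0, 10, 8.5], [-4.3, 6, 0, 0, 0, 20, 8.5], [-4.3, 8.5, 0, 0, 0, 30, 8.5], [-4.3, 10.9, 0, 0, 0, 40, 8.5], [-4.3, 10.9, 0, 0, 0, 50, 8.5]]

```text
clock: 11.5
tcp_pos: [0.5374, -0.2165, 0.2916]
ee_rot: [2.733, -1.548, 0.002]
wrist_force: [-0.2, -0.6, -0.1]
finger_gap: 0.0849
```

```bash
python3 go.py .54 -.215 .29 91.4
```

```text
tcp [ 0.5374 -0.2165  0.2916] toolx heading -59.07 F [-0.2 -0.6 -0.1] t 11.5 gap 0.0849
 shift cm [ 0.   -0.3   0.16]  rot deg [ 1.3000e-01 -4.0000e-02 -1.5047e+02]
 shift cm [ 0.   -0.3   0.16]  rot deg [-0.03 -0.1  29.53]
```

Emit:
move_arm:
  series:
    - [[0, 0, 0, 0, 0, 10, 8.5], [0, 0, 0, 0, 0, 20, 8.5], [0, 0, 0, 0, 0, 29.5, 8.5], [0, 0, 0, 0, 0, 29.5, 8.5]]

```text
clock: 12.0
tcp_pos: [0.5378, -0.2147, 0.2914]
ee_rot: [2.259, -2.183, 0.001]
wrist_force: [-0.1, 0.1, 0.8]
finger_gap: 0.0853
```

```bash
python3 go.py .54 -.215 .19 91.4; python3 shot.py wrist w10 0 0 512 384
```

```text
tcp [ 0.5378 -0.2147  0.2914] toolx heading -88.03 F [-0.1  0.1  0.8] t 12.0 gap 0.0853
 shift cm [ 0.03 -0.22 10.14]  rot deg [ 6.0000e-02 -5.0000e-02 -1.7943e+02]
 shift cm [ 0.03 -0.22 10.14]  rot deg [-0.03 -0.04  0.57]
k 1.5625
```

View pics/w10.png

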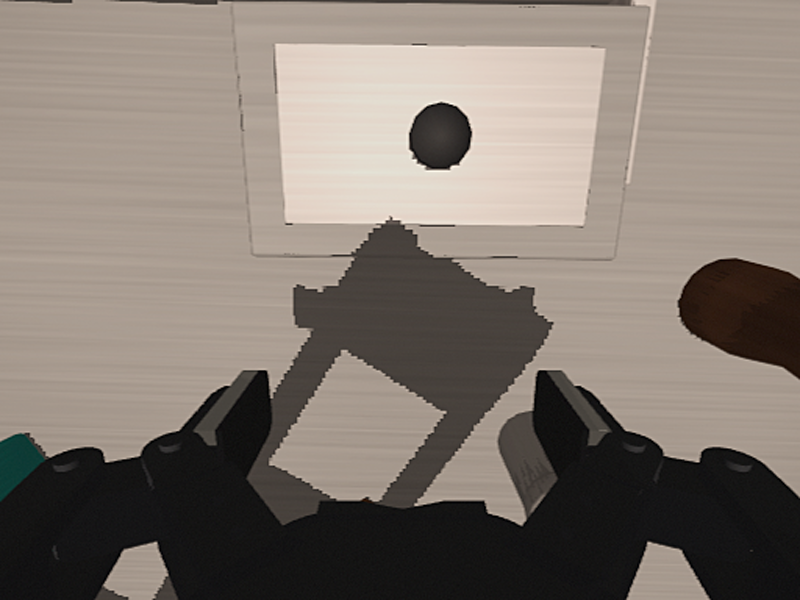

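```bash
python3 px.py w10 252,256,.05 614,259,.05 440,133,.071 515,413,.0 515,413,.08 500,440,.08 540,490,.08
python3 - <<'E'
from h import *
for n in("scene","wrist"):
    p=arm.grab_frame(n)
    for k in("shaker",):
        print(n,[(np.round(a["rect"]).tolist(),round(a["confidence"],2)) for a in arm.search_frame(p,k)[:3]],[(np.round(atz(p,a["point"],0),3).tolist()) for a in arm.mark_of(p,k)[:3]])
E
```

```text
252,256,.05 [ 0.5668 -0.1436  0.05  ]
614,259,.05 [ 0.571  -0.3174  0.05  ]
440,133,.071 [ 0.6234 -0.229   0.071 ]
515,413,.0 [ 0.4582 -0.2936  0.    ]
515,413,.08 [ 0.5039 -0.2692  0.08  ]
500,440,.08 [ 0.4897 -0.2637  0.08  ]
540,490,.08 [ 0.4629 -0.2855  0.08  ]
scene [([154.0, 152.0, 170.0, 173.0], 0.65)] [[0.446, -0.3, 0.0]]
wrist [([318.0, 266.0, 356.0, 329.0], 0.74)] [[0.436, -0.304, 0.0]]
```

Emit:
move_arm:
  series:
    - [[0.8, 0, 3.5, 0, 0, 0.6, 8.5], [0.8, 0, 7, 0, 0, 0.6, 8.5], [0.8, 0, 10, 0, 0, 0.6, 8.5], [0.8, 0, 10, 0, 0, 0.6, 8.5]]

```text
clock: 12.85
tcp_pos: [0.5371, -0.222, 0.1884]
ee_rot: [2.246, -2.195, -0.009]
wrist_force: [0.8, -0.6, 0.7]
finger_gap: 0.0853
```

```bash
python3 go.py .57 -.224 .19 91.4
```

```text
tcp [ 0.5371 -0.222   0.1884] toolx heading -88.67 F [ 0.8 -0.6  0.7] t 12.85 gap 0.0853
 shift cm [ 0.27 -3.28 -0.17]  rot deg [  0.29  -0.41 179.93]
 shift cm [ 0.27 -3.28 -0.17]  rot deg [ 0.26  0.18 -0.07]
```

Emit:
move_arm:
  series:
    - [[0, -1, 0, 0, 0, 0, 8.5], [0, -1.8, 0, 0, 0, 0, 8.5], [0, -2.3, 0, 0, 0, 0, 8.5], [0, -2.7, 0, 0, 0, 0, 8.5], [0, -3, 0, 0, 0, 0, 8.5]]

```text
clock: 13.48
tcp_pos: [0.567, -0.2221, 0.1923]
ee_rot: [2.245, -2.193, -0.004]
wrist_force: [-11.7, -0.3, 10.1]
finger_gap: 0.0846
```

Emit:
move_arm:
  series:
    - [[0, -0.2, 0, 0, 0, 0, 8.5], [0, -0.4, 0, 0, 0, 0, 8.5]]

```text
clock: 13.72
tcp_pos: [0.5709, -0.2219, 0.1923]
ee_rot: [2.245, -2.193, -0.004]
wrist_force: [-11.4, -0.7, 8.8]
finger_gap: 0.0851
```

Emit:
move_arm:
  series:
    - [[0, -0.15, 0, 0, 0, 0, 8.5], [0, -0.3, 0, 0, 0, 0, 8.5]]

```text
clock: 13.98
tcp_pos: [0.5739, -0.2218, 0.1923]
ee_rot: [2.245, -2.193, -0.005]
wrist_force: [-11.7, -0.4, 9.0]
finger_gap: 0.0849
```

Emit:
move_arm:
  series:
    - [[0, -0.15, 0, 0, 0, 0, 8.5], [0, -0.2, 0, 0, 0, 0, 8.5]]

```text
clock: 14.22
tcp_pos: [0.5747, -0.2219, 0.1923]
ee_rot: [2.244, -2.191, -0.009]
wrist_force: [-18.8, -1.4, 14.5]
finger_gap: 0.0852
```

Emit:
move_arm:
  series:
    - [[0, -0.1, 0, 0, 0, 0, 8.5], [0, -0.2, 0, 0, 0, 0, 8.5]]

```text
clock: 14.48
tcp_pos: [0.5753, -0.2219, 0.1922]
ee_rot: [2.243, -2.189, -0.014]
wrist_force: [-26.4, -2.4, 18.9]
finger_gap: 0.0851
```

```bash
python3 shot.py wrist w11 0 0 512 384;python3 shot.py scene s11 120 160 240 235; python3 go.py .57 -.224 .19 91.4
```

```text
k 1.5625
k 6.666666666666667
tcp [ 0.5753 -0.2219  0.1922] toolx heading -88.63 F [-24.7  -2.4  17.8] t 14.57 gap 0.0851
 shift cm [0.19 0.53 0.23]  rot deg [ 1.0000e-01 -1.0400e+00  1.7997e+02]
 shift cm [0.19 0.53 0.23]  rot deg [ 0.66  0.06 -0.03]
```

View pics/w11.png

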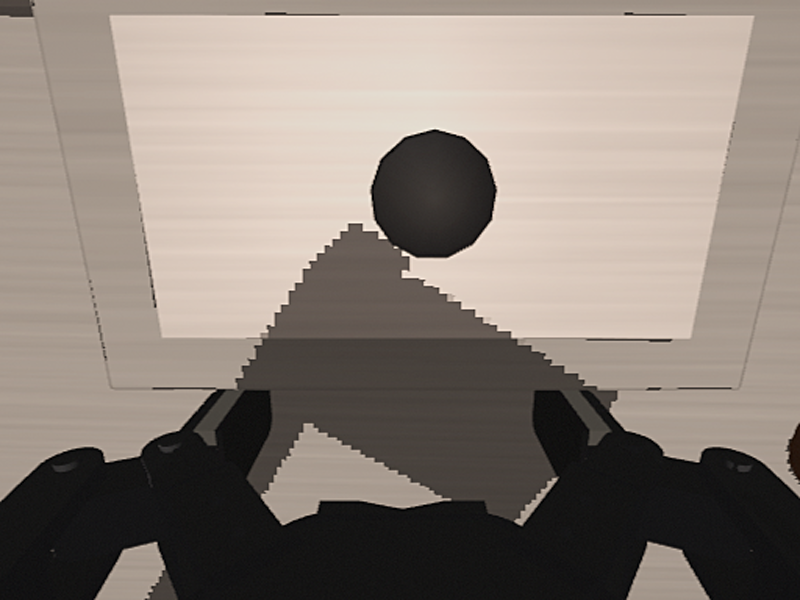

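View pics/s11.png

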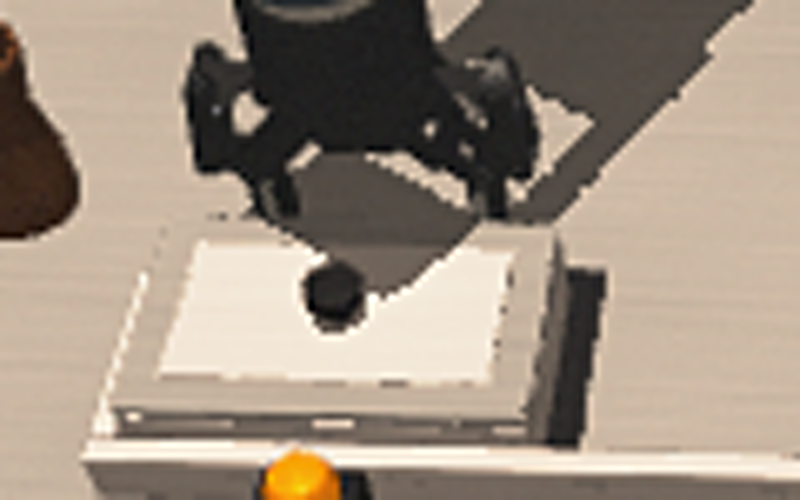

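Emit:
move_arm:
  series:
    - [[0, 1, 0, 0, 0, 0, 8.5], [0, 2.5, 0, 0, 0, 0, 8.5], [0, 2.5, -5, 0, 0, 0, 8.5], [0, 2.5, -10, 0, 0, 0, 8.5], [0, 2.5, -16, 0, 0, 0, 8.5]]

```text
clock: 15.2
tcp_pos: [0.5537, -0.222, 0.3518]
ee_rot: [-2.247, 2.196, 0.002]
wrist_force: [1.3, -1.1, 0.7]
finger_gap: 0.0851
```

```bash
python3 shot.py wrist w12 0 0 512 384;python3 shot.py scene s12 120 160 240 235; python3 go.py .65 -.11 .30 1.4
```

```text
k 1.5625
k 6.666666666666667
tcp [ 0.5557 -0.223   0.3589] toolx heading -88.67 F [ 1.4 -1.   0.6] t 15.3 gap 0.0851
 shift cm [-11.13  -9.62   5.92]  rot deg [ -0.2   -0.93 -90.06]
 shift cm [-11.13  -9.62   5.92]  rot deg [-0.93  0.2  89.94]
```

View pics/w12.png

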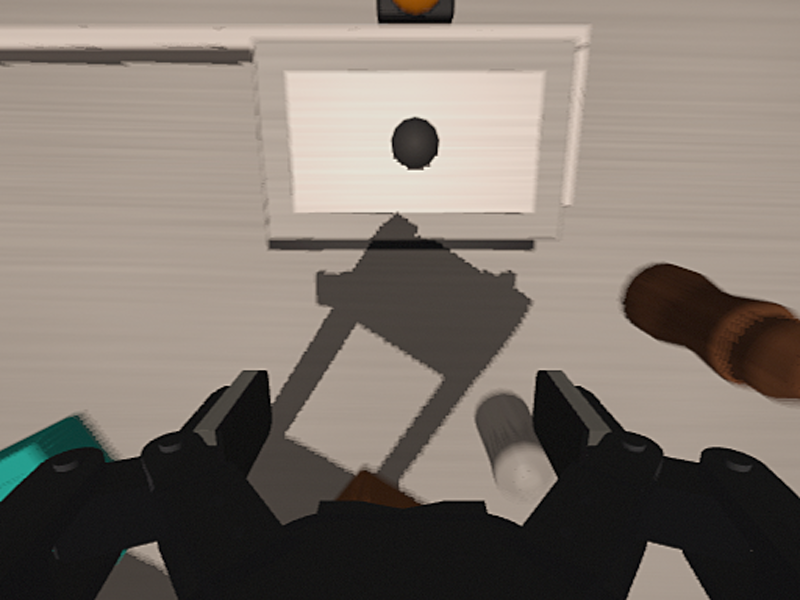

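View pics/s12.png

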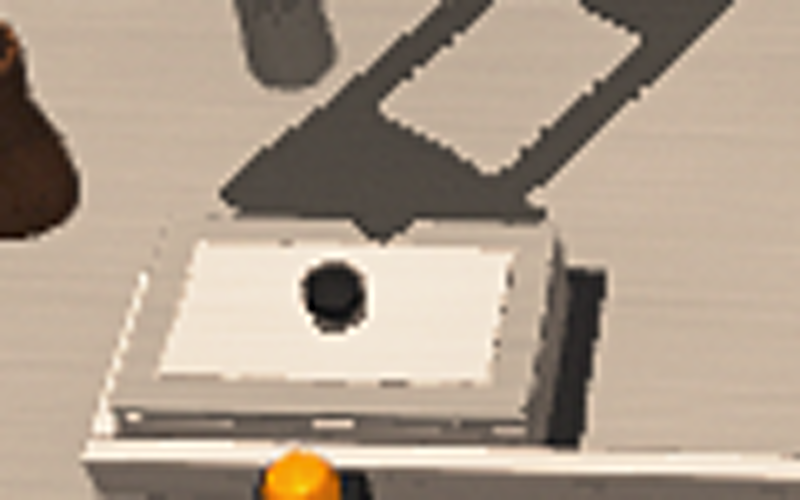

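Emit:
move_arm:
  series:
    - [[-4, -2, 0, 0, 0, -10, 6], [-8, -4, 0, 0, 0, -20, 6], [-12.1, -6, 0, 0, 0, -30, 6], [-12.1, -7.7, 0, 0, 0, -40, 6], [-12.1, -7.7, 0, 0, 0, -50, 6]]

```text
clock: 15.92
tcp_pos: [0.6292, -0.0984, 0.3503]
ee_rot: [-2.968, 1.029, -0.001]
wrist_force: [0.0, 0.2, 0.0]
finger_gap: 0.0599
```

```bash
python3 go.py .633 -.10 .192 1.4
```

```text
tcp [ 0.6292 -0.0984  0.3503] toolx heading -38.24 F [0.  0.2 0. ] t 15.93 gap 0.0599
 shift cm [ 0.38 -0.1  15.83]  rot deg [-1.000e-02 -5.000e-02 -3.964e+01]
 shift cm [ 0.38 -0.1  15.83]  rot deg [-7.0000e-02  2.0000e-02  1.4036e+02]
```

Emit:
move_arm:
  series:
    - [[0.4, -0.1, 3, 0, 0, -10, 6], [0.4, -0.1, 6, 0, 0, -20, 6], [0.4, -0.1, 9, 0, 0, -30, 6], [0.4, -0.1, 12, 0, 0, -39.6, 6], [0.4, -0.1, 15.8, 0, 0, -39.6, 6]]

```text
clock: 16.55
tcp_pos: [0.6323, -0.1012, 0.1922]
ee_rot: [3.141, 0.028, 0.003]
wrist_force: [-0.2, -0.3, 0.1]
finger_gap: 0.0602
```

Emit:
move_arm:
  series:
    - [[0, 1, 0, 0, 0, 0, 6], [0, 1.8, 0, 0, 0, 0, 6], [0, 2.2, 0, 0, 0, 0, 6], [0, 2.5, 0, 0, 0, 0, 6], [0, 2.5, 0, 0, 0, 0, 6]]

```text
clock: 17.18
tcp_pos: [0.6327, -0.1266, 0.1935]
ee_rot: [3.141, 0.024, 0.002]
wrist_force: [0.3, -0.0, 0.3]
finger_gap: 0.0598
```

Emit:
move_arm:
  series:
    - [[0, 0.15, 0, 0, 0, 0, 6], [0, 0.3, 0, 0, 0, 0, 6]]

```text
clock: 17.42
tcp_pos: [0.6326, -0.128, 0.193]
ee_rot: [-3.139, -0.026, -0.0]
wrist_force: [0.3, 8.4, 4.5]
finger_gap: 0.0601
```

Emit:
move_arm:
  series:
    - [[0, 0.1, 0, 0, 0, 0, 6], [0, 0.2, 0, 0, 0, 0, 6]]

```text
clock: 17.68
tcp_pos: [0.6326, -0.1289, 0.193]
ee_rot: [-3.138, -0.027, 0.0]
wrist_force: [-0.7, 11.7, 5.8]
finger_gap: 0.0601
```

Emit:
move_arm:
  series:
    - [[0, 0.1, 0, 0, 0, 0, 6], [0, 0.2, 0, 0, 0, 0, 6]]

```text
clock: 17.92
tcp_pos: [0.6327, -0.1294, 0.193]
ee_rot: [-3.135, -0.027, 0.001]
wrist_force: [0.6, 17.3, 6.5]
finger_gap: 0.0598
```

Emit:
move_arm:
  series:
    - [[0, 0.1, 0, 0, 0, 0, 6], [0, 0.2, 0, 0, 0, 0, 6]]

```text
clock: 18.18
tcp_pos: [0.6327, -0.1299, 0.1931]
ee_rot: [-3.133, -0.028, 0.001]
wrist_force: [0.9, 23.4, 8.2]
finger_gap: 0.0603
```

Seated against the stop (TCP stalls at the same y = −0.130 as before). Retreat clear and inspect.

Emit:
move_arm:
  series:
    - [[0, -1, 0, 0, 0, 0, 6], [0, -3, 0, 0, 0, 0, 6], [0, -3, -5, 0, 0, 0, 6], [0, -3, -11, 0, 0, 0, 6], [-6, -3, -15, 0, 0, 0, 6]]

```text
clock: 18.8
tcp_pos: [0.5823, -0.1062, 0.3408]
ee_rot: [3.139, 0.026, 0.011]
wrist_force: [-0.0, -0.2, 0.6]
finger_gap: 0.0599
```

Emit:
move_arm:
  series:
    - [[-6, 0, 0, 0, 0, 10, 6], [-10, 0, 0, 0, 0, 20, 6], [-14, 1, -1, 0, 0, 30, 6], [-14, 3, -1, 0, 0, 40, 6], [-14, 5, -1, 0, 0, 50, 6]]

```text
clock: 19.42
tcp_pos: [0.4404, -0.1583, 0.3478]
ee_rot: [2.853, -1.313, 0.002]
wrist_force: [0.6, 0.6, -0.1]
finger_gap: 0.0599
```

```bash
python3 go.py .53 -.22 .37 91.4
```

```text
tcp [ 0.4404 -0.1583  0.3478] toolx heading -49.44 F [ 0.6  0.6 -0.1] t 19.43 gap 0.0599
 shift cm [10.52 -2.79 -2.21]  rot deg [ 8.0000e-02 -3.0000e-02 -1.4084e+02]
 shift cm [10.52 -2.79 -2.21]  rot deg [-3.000e-02 -6.000e-02  3.916e+01]
```

Emit:
move_arm:
  series:
    - [[5, -1.4, -1, 0, 0, 10, 6], [10.5, -2.8, -2, 0, 0, 20, 6], [10.5, -2.8, -2, 0, 0, 30, 6], [10.5, -2.8, -2, 0, 0, 39, 6], [10.5, -2.8, -2, 0, 0, 39, 6]]

```text
clock: 20.05
tcp_pos: [0.5309, -0.219, 0.367]
ee_rot: [2.259, -2.183, -0.001]
wrist_force: [-0.6, -1.1, -0.9]
finger_gap: 0.06
```

Emit:
move_arm:
  series:
    - [[0, 0, 0, 0, 0, 0, 6], [0, 0, 0, 0, 0, 0, 6]]

```text
clock: 20.3
tcp_pos: [0.5308, -0.2191, 0.3675]
ee_rot: [2.26, -2.182, 0.0]
wrist_force: [0.3, 0.8, -0.1]
finger_gap: 0.0598
```

```bash
python3 shot.py wrist w13 100 0 420 200;python3 shot.py scene s13 90 100 410 260; python3 shot.py top t13 90 100 410 310
```

```text
k 2.5
k 2.5
k 2.5
```

View pics/w13.png

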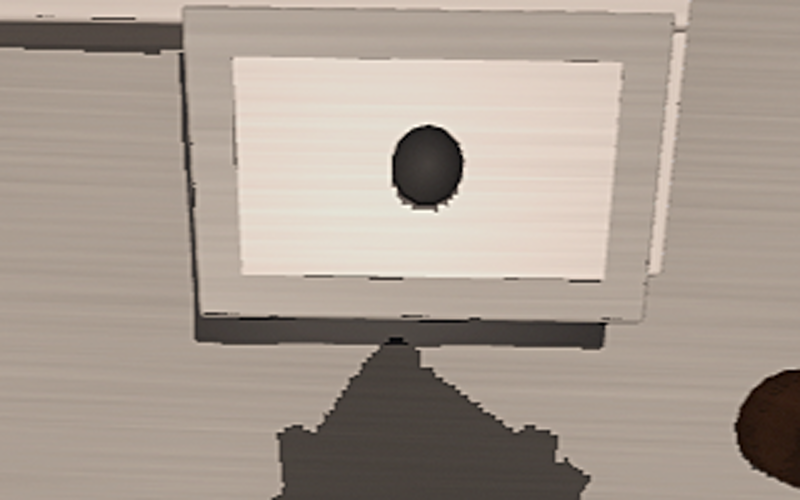

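View pics/s13.png

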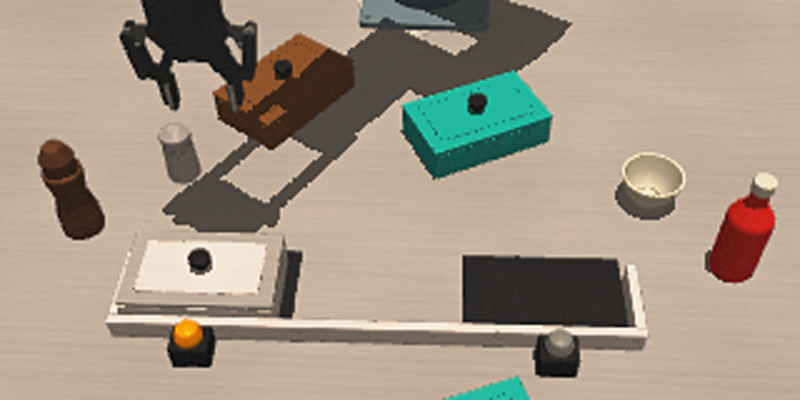

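View pics/t13.png

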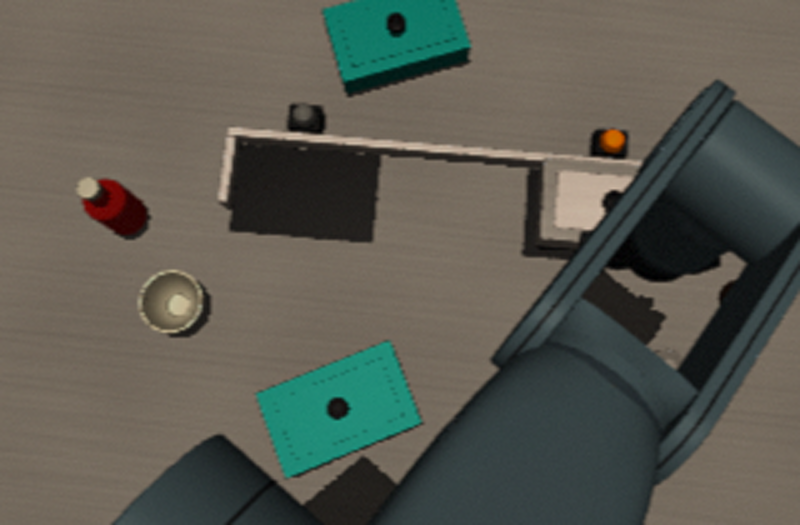

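```bash
python3 px.py w13 183,7,.05 674,14,.05 200,315,.05 643,321,.05 20,21,.03 178,24,.03 650,274,.03
```

```text
183,7,.05 [ 0.6895 -0.1413  0.05  ]
674,14,.05 [ 0.6932 -0.3148  0.05  ]
200,315,.05 [ 0.5834 -0.143   0.05  ]
643,321,.05 [ 0.587  -0.3176  0.05  ]
20,21,.03 [ 0.689  -0.0738  0.03  ]
178,24,.03 [ 0.69   -0.1337  0.03  ]
650,274,.03 [ 0.6051 -0.325   0.03  ]
```

```bash
python3 px.py w11 112,387.5,.05 740,387.5,.05 434,193,.071; python3 px.py w13 428,165,.071
```

```text
112,387.5,.05 [ 0.5842 -0.143   0.05  ]
740,387.5,.05 [ 0.5883 -0.3165  0.05  ]
434,193,.071 [ 0.6397 -0.2283  0.071 ]
428,165,.071 [ 0.638  -0.2293  0.071 ]
```

Emit:
move_arm:
  series:
    - [[0.4, -0.5, 4.5, 0, 0, 0.5, 8.5], [0.4, -0.8, 9, 0, 0, 0.5, 8.5], [0.4, -0.8, 13.5, 0, 0, 0.5, 8.5], [0.4, -0.8, 17.5, 0, 0, 0.5, 8.5], [0.4, -0.8, 17.5, 0, 0, 0.5, 8.5]]

```text
clock: 21.08
tcp_pos: [0.5377, -0.2222, 0.1894]
ee_rot: [2.248, -2.193, -0.011]
wrist_force: [0.2, 0.4, 0.5]
finger_gap: 0.0852
```

```bash
python3 go.py .57 -.222 .191 91.4
```

```text
tcp [ 0.5377 -0.2222  0.1894] toolx heading -88.58 F [0.2 0.4 0.5] t 21.07 gap 0.0852
 shift cm [ 0.06 -3.23 -0.18]  rot deg [  -0.37    0.54 -179.98]
 shift cm [ 0.06 -3.23 -0.18]  rot deg [0.34 0.24 0.02]
```

Emit:
move_arm:
  series:
    - [[0, -1, 0, 0, 0, 0, 8.5], [0, -2, 0, 0, 0, 0, 8.5], [0, -2.8, 0, 0, 0, 0, 8.5], [0, -3.2, 0, 0, 0, 0, 8.5], [0, -3.5, 0, 0, 0, 0, 8.5]]

```text
clock: 21.7
tcp_pos: [0.5736, -0.2222, 0.1927]
ee_rot: [2.248, -2.193, -0.002]
wrist_force: [-9.1, -1.5, 8.3]
finger_gap: 0.0855
```

Emit:
move_arm:
  series:
    - [[0, -0.15, 0, 0, 0, 0, 8.5], [0, -0.3, 0, 0, 0, 0, 8.5]]

```text
clock: 21.95
tcp_pos: [0.5746, -0.2224, 0.1926]
ee_rot: [2.245, -2.191, -0.009]
wrist_force: [-16.5, -2.4, 10.8]
finger_gap: 0.085
```

Emit:
move_arm:
  series:
    - [[0, -0.15, 0, 0, 0, 0, 8.5], [0, -0.25, 0, 0, 0, 0, 8.5]]

```text
clock: 22.2
tcp_pos: [0.5754, -0.2224, 0.1926]
ee_rot: [2.243, -2.189, -0.015]
wrist_force: [-24.3, -2.6, 17.3]
finger_gap: 0.0848
```

Emit:
move_arm:
  series:
    - [[0, 0.5, 0, 0, 0, 0, 8.5], [0, 3, 0, 0, 0, 0, 8.5], [0, 3.5, -5, 0, 0, 0, 8.5], [0, 3.5, -10, 0, 0, 0, 8.5], [0, 3.5, -15, 0, 0, 0, 8.5]]

```text
clock: 22.82
tcp_pos: [0.5444, -0.2228, 0.3439]
ee_rot: [-2.248, 2.194, -0.0]
wrist_force: [-0.0, -1.3, -0.2]
finger_gap: 0.0849
```

Emit:
move_arm:
  series:
    - [[0, 0.5, -2, 0, 0, 0, 8.5], [0, 1, -2, 0, 0, 0, 8.5], [0, 1, -2, 0, 0, 0, 8.5], [0, 1, -2, 0, 0, 0, 8.5]]

```text
clock: 23.32
tcp_pos: [0.5343, -0.223, 0.3607]
ee_rot: [2.248, -2.194, -0.005]
wrist_force: [0.4, -0.0, -0.6]
finger_gap: 0.0847
```

```bash
python3 shot.py wrist w14 100 0 420 200;python3 shot.py scene s14 90 100 410 260
```

```text
k 2.5
k 2.5
```

View pics/w14.png

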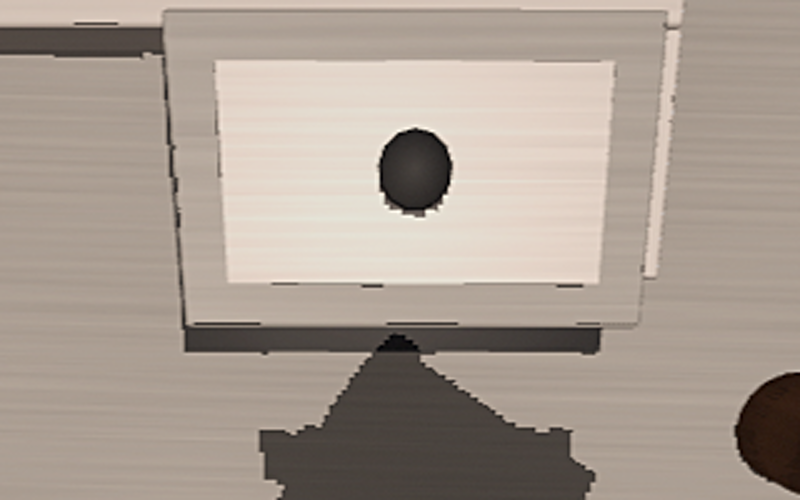

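View pics/s14.png

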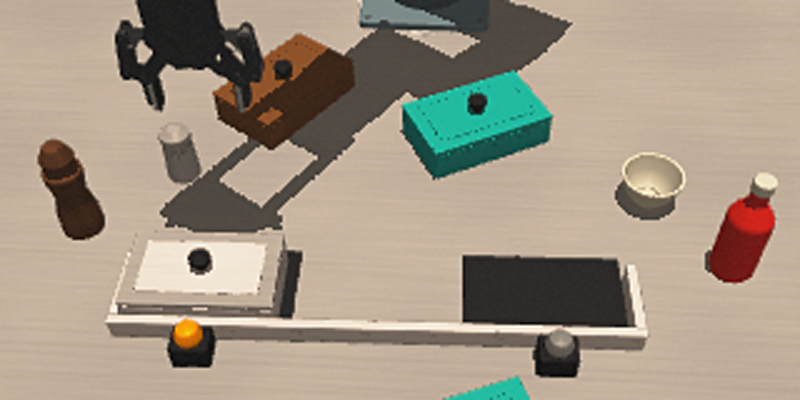

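Pan edge (w14: 165,10 to 667,11) runs flush along the rail and its right end sits against the stop; bystanders are unmoved. The gripper is clear.

```bash
python3 px.py w14 165,10,.05 667,11,.05 186,325,.05 636,325,.05 20,25,.03 155,26,.03; python3 -c "
from station import arm;print(arm.hand_in())"
```

```text
165,10,.05 [ 0.6898 -0.1419  0.05  ]
667,11,.05 [ 0.6933 -0.3148  0.05  ]
186,325,.05 [ 0.5834 -0.1431  0.05  ]
636,325,.05 [ 0.5874 -0.3165  0.05  ]
20,25,.03 [ 0.6898 -0.0819  0.03  ]
155,26,.03 [ 0.6906 -0.132   0.03  ]
the job is handed in; nothing more can be done
None
```

The steel pan is in the amber (right-hand) bay, and I handed the job in at about 23 s of the 61 s. I pushed its near side with two fingers to turn it square. Then I slid it along the rail to the end stop and pressed it onto the rail. One more light push each way confirmed the seat.

**Contact:** Both pushes stalled at the same place twice, at about 23 N against the stop and 25 N against the rail.

**Alignment:** In the last wrist picture the pan's far edge is within about 1 mm of the rail line. The pan's angle is 1.2–1.3°. The rail reads about 1.4° from the overhead picture and about 0.9° from the short stretch seen in that wrist picture. That difference is within my measuring error.

**Surroundings:** The sauce bottle, mill, ramekin and shaker, and the teal and brown look-alikes, look unmoved in the last scene picture. The knob was never touched, and the gripper was clear of everything at hand-in.

**Disagreement:** The scene and top cameras differed by about 5 mm on most pan and rail points, up to 16 mm at the rail's right-hand corner. I relied on the top and wrist views, which agreed, and on contact force for the final seating.

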